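Dispense one clothes peg and stop it on the ramp

TASK

Get one clothes peg out of the dispenser in the tray: press its orange key right down with one fingertip so that the bottom peg pops out of the slot, and catch that peg on the blue ramp with the other finger before it slides off the front edge. Finish while still holding both, one finger keeping the key down, the other keeping the peg trapped on the ramp, lying flat and clear of the slot. Do not lift the peg, let only this one out, and leave the mug, spray bottle, brush and sewing box where they stand.

Things in the scene. Friction and masses are not known exactly. Their poses are not given: they have to be found in the camera images.
- dispenser: White peg dispenser, 137 x 120 x 84 mm, stuck to the tray floor (15 mm above the work surface). Origin: on its underside, below the slot's lower edge, at mid-width of ramp and magazine. x points to its back, y to the side away from the key, z up; pegs come out towards -x. In this frame, beside the ramp: key bay deck z = 26 mm (x -75 to -22, y -77 to -43 mm), behind it a cover to z = 48 mm.
- magazine (a point): Middle of the magazine's floor: x = 12.75, y = 0, z = 44 mm in the dispenser's frame. The magazine (inside 25.5 mm along x, 80 mm along y, walls up to z = 84 mm, clear front, open top) holds three pegs stacked flat. The slot in its front, at x = 0, is 15 mm high from that floor up.
- ramp: Smooth blue ramp, fixed, falling 25 degrees from the slot, 80 mm wide between side walls 7 mm high. Origin: on its surface at the slot's lower edge, mid-width. x points up the slope to the magazine, y across, away from the key, z square to the surface. A peg on it slides down and off the front edge by itself in about 0.3 s unless stopped (friction about 0.2).
- ramp_edge (a point): Middle of the ramp's open front edge: 79 mm down the slope from the slot; in the dispenser's frame x = -72, y = 0, z = 10 mm. Height of the ramp's surface in that frame: z = 44 + 0.466 x mm (26 mm at x = -38, 21 mm at x = -50).
- key (a joint): How far the orange key is pressed, straight down: 0 = up, 0.010 m = fully down. Spring return: 1.4 N starts it, about 5 N holds it fully down. A pusher shoves the bottom peg out 3 mm per mm of key travel; the peg is out of the slot and slides off at 6 to 9 mm of travel. When the key comes up again the next peg drops into place.
- key_top (a point): Centre of the orange key's top face, moving with it. The face is level, 44 mm along the dispenser's x, 26 mm along its y. In the dispenser's frame it is at x = -50, y = -59.5 and z = 39.5 mm (key up) or 29.5 mm (fully down). Straight across (along y) the ramp's mid-line is 59.5 mm away.
- peg_1: Yellow plastic clothes peg, about 20 g, outline 24 mm (its x) x 78 mm (its y) x 11 mm (its z). At the start it is the lowest in the magazine, the one that comes out; it lies across the dispenser and comes out long side first. Origin: centre of its underside.
- peg_2: Green peg, same size, resting on the yellow one in the magazine. Origin: centre of its underside.
- peg_3: Red peg, same size, the topmost in the magazine. Origin: centre of its underside.
- mug: Bystander: blue ceramic mug, 80 mm across, 90 mm high, handle at its +y. Origin: centre of its underside.
- spray_bottle: Bystander: chrome spray bottle with black twist cap and spray head, 62 mm across, 186 mm high. Origin: centre of its underside.
- brush: Bystander: wooden laundry brush, bristles down, 125 x 55 x 38 mm, long along its x. Origin: centre of its underside.
- sewing_box: Bystander: small plastic sewing box with red lid and grey latch, 105 x 75 x 48 mm. Origin: centre of its underside.

How it is judged:
By the outcome, as a careful person would: the job done as asked, in the order asked, and still so for the second after the job is handed in, while the arm keeps its last pose, push and grip.
It also fails if it takes over 32 s, if anything falls off the work surface, if the arm or the gripper's body presses on something with over 40 N, if the wrist force passes 120 N, or if a joint passes its speed limit or range.

ROBOT

A 6-joint arm with a two-finger parallel gripper is mounted at the origin on the work surface. World frame = base frame: x ahead of the robot, y to its left, z up, the work surface at z = 0. Lengths are in m, angles in degrees, forces in N, time in s.
With the tool pointing down it reaches from about 0.375 to 0.9 m from the base axis. Payload 3.1 kg.
Tool frame: the origin (TCP) lies midway between the tips of the shut fingers; the grasp point (between the pads) lies bot.hold_point_z behind it (bot.hold_point_z is the distance from the TCP to the grasp point, in m); z points along the fingers, y is the direction in which the jaws open and shut (so a half turn about z gives the same grasp; the last joint's range is limited). The gripper opens to 87 mm and grips with 3 to 60 N. Pads are 19 mm wide; open, the fingers measure 117 mm over their backs; the gripper's body (75 mm by 190 mm) begins 51 mm behind the grasp point.
Start: joints at [-81.732, 30.224, 82.088, -0, 67.689, -10.227], TCP at [0.198, -0.593, 0.223] pointing down, gripper open.
Joint ranges: [-176.69, 176.69], [-43.24, 126.21], [12.49, 139.97], [-82, 262], [0, 151.66], [-163.58, 163.58]. Speed limits (degrees/s): [159.86, 159.86, 180, 180, 180, 180].

INTERFACE

Orientations are given as a 3x3 rotation matrix whose columns are the frame's x, y, z axes.
In Python, from rig import bot, vision, order gives the robot as it stands. The module is installed in compiled form; this text tells all that it offers.
- The arm moves only by the tool move_arm, never from a script. Its argument "moves" is a list of rows, each an object of numbers: "hand": the finger opening in mm, from 0 to 87; "x", "y", "z": the shift along the tool's x, y, z in units of 25 mm (1.0 is 25 mm); "wx", "wy", "wz": the turn, a rotation vector about the tool's x, y, z in degrees. In form: [{"hand": .., "x": .., "y": .., "z": .., "wx": .., "wy": .., "wz": ..}, ...]. A call has 1 to 20 rows; each row shifts and turns the commanded pose from where the row before left it, along the tool's axes as they then stand; what a row does not reach is not made up. A row lasts 1/10 s, in which the tool goes at most 50 mm and 8.59 degrees, less where a joint would pass 70% of its speed; a pose out of reach is approached as far as the arm can. A call is refused whole if a number of a shift passes 1 or a number of a turn 8.59, either way. A call with a gripper value outside its range is refused whole. The fingers move at their own pace and stop on an object; the grip force is fixed at half the most. Time passes only in rows, so rows that do not move let the fingers close. It gives the time, the measured TCP pose, the force and the opening at its end, in the units of the state.
- bot.read_state(): the state, without advancing time (a new reading comes with each control period).
- vision.capture(name): name is "side" or "top"; returns a dict with "image" (400x640x3 uint8, red, green, blue), "z_map" (400x640 float32, m along the optical axis (not along the pixel's ray), 0 where there is no reading), "fx", "fy", "cx", "cy" (pixels), "k1" (the pictures are not rectified: a ray, as slopes to the right and down, at radius r is drawn at 1 + k1 r^2 times it, then the intrinsics apply), "pose" (4x4, takes a point from camera to world coordinates). Camera axes: x right, y down, z forward; pixel columns grow to the right and rows downward; lengths in m; the calibration is good to about 2 mm. A picture is of the moment at which its call begins.
- order.hand_in(): hands the job in, once; it reports no verdict.
The state is a dict: "time_s": time; "joint_positions": joint angles; "qvel": joint speeds; "tau": joint torques, N m; "position": TCP position; "tcp_rot": TCP orientation; "force": force on the tool from outside, world axes, zero at the start; "moment": the same for the moment, N m; "opening": opening from 0.0 (shut) to 1.0 (fully open).
Only numpy, scipy, OpenCV 4.12 (cv2) and the standard library are available. Lean on these libraries where they do the work, as an engineer would, in place of code of your own. Each camera call takes 0.05 s, during which the arm holds its last target.

## Working session

There is one attempt and no reset: what is moved stays moved. The work goes in short steps, Python scripts to look and compute and a tool call to move; the robot and the scene stay as the last step left them, time stands still between calls to the robot, and variables do not carry over. Pictures are saved under pics/ and viewed, and the job is handed in when it is done.

Besides the shell and the picture viewer there is one more tool, called after ">>>" as name([rows], argument=value, ...), one row to a line, values as JSON. move_arm: Moves the arm, as the interface text tells. Its arguments: {"type":"object","properties":{"moves":{"type":"array"}},"required":["moves"]}

```bash
mkdir -p pics; cat > h.py <<'E'
import numpy as np, cv2
from rig import bot, vision, order
E
python3 - <<'E'
from h import *
s=bot.read_state(); print({k:np.round(v,3).tolist() for k,v in s.items()}); print(bot.hold_point_z)
for n in("top","side"):
    c=vision.capture(n); np.save(n+".npy",c,allow_pickle=True)
    cv2.imwrite(f"pics/{n}0.png",c["image"][:,:,::-1]); print(n,c["fx"],c["fy"],c["cx"],c["cy"],c["k1"],np.round(c["pose"],4).tolist())
E
```

```text
{'time_s': 0.0, 'joint_positions': [-81.734, 30.28, 82.154, -0.002, 67.687, -10.226], 'qvel': [-0.012, -0.098, -0.083, 0.13, -0.061, 0.09], 'tau': [-0.0, -44.004, -17.659, 0.063, 0.058, -0.0], 'position': [0.198, -0.592, 0.222], 'tcp_rot': [[0.948, 0.317, -0.0], [0.317, -0.948, 0.002], [0.0, -0.002, -1.0]], 'force': [0.577, -0.578, 0.338], 'moment': [0.014, 0.017, 0.016], 'opening': 1.003}
0.0187
top 438.63485523171005 438.63485523171005 320.4006769291403 200.21399231385737 0.005690279810395669 [[-0.0232, -0.994, 0.1067, 0.4841], [-0.9996, 0.0248, 0.0142, -0.0112], [-0.0167, -0.1063, -0.9942, 0.842], [0.0, 0.0, 0.0, 1.0]]
side 446.67491991713797 446.67491991713797 322.7252529483457 201.68557516049475 -0.051110081332003725 [[-0.958, -0.179, 0.2242, 0.3893], [-0.2867, 0.5717, -0.7688, 0.613], [0.0094, -0.8007, -0.5989, 0.5516], [0.0, 0.0, 0.0, 1.0]]
```

View pics/top0.png

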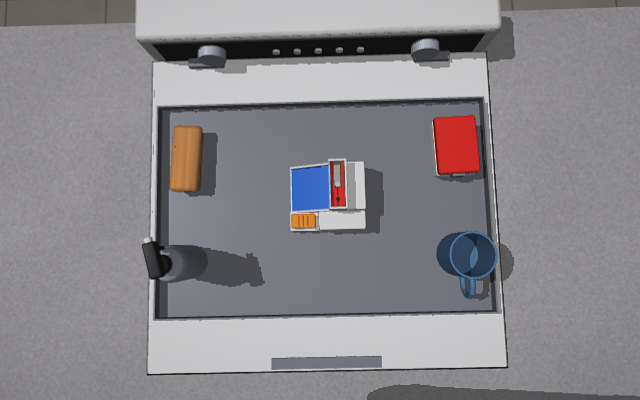

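View pics/side0.png

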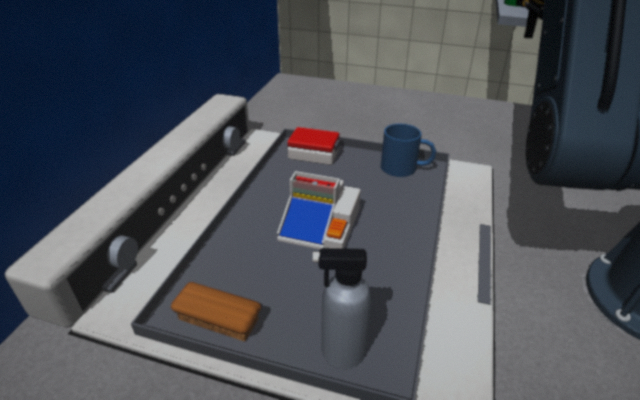

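The top view shows the dispenser at about (328,195): the ramp at (310,188) opens to the image left, which is world +y. The key is at (303,221). The brush, bottle, box and mug are all well clear of it.

```bash
cat >> h.py <<'E'
def ray(c,u,v):
    K=np.array([[c["fx"],0,c["cx"]],[0,c["fy"],c["cy"]],[0,0,1]])
    p=cv2.undistortPoints(np.array(np.c_[u,v],float).reshape(-1,1,2),K,np.array([c["k1"],0,0,0,0.])).reshape(-1,2)
    return np.c_[p,np.ones(len(p))]
def pts(c,m):
    v,u=np.nonzero(m&(c["z_map"]>0)); r=ray(c,u,v)*c["z_map"][v,u][:,None]
    return r@c["pose"][:3,:3].T+c["pose"][:3,3]
def plane(c,u,v,z):
    r=ray(c,u,v)@c["pose"][:3,:3].T; o=c["pose"][:3,3]
    return o+r*((z-o[2])/r[:,2])[:,None]
def mask(c,col):
    h=cv2.cvtColor(c["image"],cv2.COLOR_RGB2HSV); H,S,V=h[...,0].astype(int),h[...,1],h[...,2]
    lo,hi={"blue":(108,128),"orange":(8,20),"yellow":(22,34),"green":(45,85),"red":(0,6)}[col]
    m=(H>=lo)&(H<=hi)&(S>150)&(V>70); return m
E
python3 - <<'E'
from h import *
for n,box in(("top",(150,240,270,380)),("side",(165,255,270,370))):
    c=np.load(n+".npy",allow_pickle=True).item(); b=np.zeros((400,640),bool); b[box[0]:box[1],box[2]:box[3]]=1
    cv2.imwrite(f"pics/{n}z.png",cv2.resize(c["image"][box[0]:box[1],box[2]:box[3],::-1],None,fx=6,fy=6,interpolation=cv2.INTER_NEAREST))
    for col in("blue","orange","yellow","red"):
        m=mask(c,col)&b
        mm=cv2.morphologyEx(m.astype(np.uint8),cv2.MORPH_CLOSE,np.ones((5,5)))
        if mm.sum()<5: continue
        cs=max(cv2.findContours(mm,0,2)[0],key=cv2.contourArea)
        R=cv2.minAreaRect(cs); P=pts(c,m)
        print(n,col,m.sum(),R,"med",np.median(P,0).round(4),"zpct",np.percentile(P[:,2],[2,50,98]).round(4))
        z={"blue":.042,"orange":.0545}.get(col)
        if z:
            bp=cv2.boxPoints(R); Q=plane(c,bp[:,0],bp[:,1],z); print(bp.round(1).tolist(),Q.round(4).tolist(), Q.mean(0).round(4))
        if col=="blue":
            A=np.c_[P[:,:2],np.ones(len(P))]; k=np.linalg.lstsq(A,P[:,2],rcond=None)[0]; print("plane",k.round(4), np.degrees(np.arctan(np.hypot(*k[:2]))), "uphill dir deg",np.degrees(np.arctan2(k[1],k[0])))
    
E
```

```text
top blue 1517 ((309.52899169921875, 187.5511016845703), (43.20336151123047, 37.26421356201172), 86.98721313476562) med [0.5929 0.0187 0.0418] zpct [0.0257 0.0418 0.0571]
[[289.79998779296875, 167.0], [327.0, 165.0], [329.29998779296875, 208.10000610351562], [292.1000061035156, 210.10000610351562]] [[0.6333, 0.0554, 0.042], [0.6352, -0.0135, 0.042], [0.555, -0.0157, 0.042], [0.5531, 0.0525, 0.042]] [0.5941 0.0197 0.042 ]
plane [ 0.0019 -0.468   0.0494] 25.07883233139916 uphill dir deg -89.7726858488001
top orange 311 ((302.5, 220.5), (13.0, 23.0), 90.0) med [0.5333 0.0337 0.054 ] zpct [0.0513 0.054  0.0575]
[[291.0, 214.0], [314.0, 214.0], [314.0, 227.0], [291.0, 227.0]] [[0.545, 0.0536, 0.0545], [0.544, 0.0121, 0.0545], [0.5206, 0.0126, 0.0545], [0.5216, 0.0539, 0.0545]] [0.5328 0.0331 0.0545]
top red 400 ((337.1820983886719, 183.50961303710938), (43.374027252197266, 13.236348152160645), 88.26429748535156) med [ 0.58   -0.0295  0.0915] zpct [0.0542 0.0915 0.0938]
side blue 1593 ((305.2246398925781, 219.9217987060547), (44.05411911010742, 39.32238006591797), 11.768289566040039) med [0
[... 535 characters left out ...]
7529297) med [0.5314 0.0404 0.055 ] zpct [0.048  0.055  0.0571]
[[326.29998779296875, 235.10000610351562], [332.6000061035156, 216.1999969482422], [346.3999938964844, 220.8000030517578], [340.1000061035156, 239.6999969482422]] [[0.5426, 0.0635, 0.0545], [0.5462, 0.0111, 0.0545], [0.5195, 0.0163, 0.0545], [0.5173, 0.0678, 0.0545]] [0.5314 0.0397 0.0545]
side yellow 130 ((312.5480041503906, 197.2360076904297), (38.01316452026367, 3.309380531311035), 10.304845809936523) med [ 0.5915 -0.0166  0.0668] zpct [0.0627 0.0668 0.0709]
side red 94 ((314.9679870605469, 181.17599487304688), (36.85040283203125, 3.756594657897949), 10.30484676361084) med [ 0.5855 -0.0342  0.0923] zpct [0.0885 0.0923 0.0942]
```

```bash
python3 - <<'E'
from h import *
# blue pixels cast onto ramp plane z = .059-.466*(y-y0)
for n,box in(("top",(150,240,270,380)),("side",(165,255,270,370))):
    c=np.load(n+".npy",allow_pickle=True).item(); b=np.zeros((400,640),bool); b[box[0]:box[1],box[2]:box[3]]=1
    P=pts(c,mask(c,"blue")&b); k=np.linalg.lstsq(np.c_[P[:,:2],np.ones(len(P))],P[:,2],rcond=None)[0]
    m=(mask(c,"blue")&b); v,u=np.nonzero(m)
    def cast(u,v):
        r=ray(c,u,v)@c["pose"][:3,:3].T;o=c["pose"][:3,3]
        t=(k[0]*o[0]+k[1]*o[1]+k[2]-o[2])/(r[:,2]-r[:,:2]@k[:2]); return o+r*t[:,None]
    Q=cast(u,v); R=cv2.minAreaRect((Q[:,:2]*1e3).astype(np.float32)); print(n,R)
    print("bounds", np.percentile(Q,[1,99],axis=0).round(4).tolist())
    # edges: front boundary per x bin
    ed=[]
    for x in np.arange(.565,.625,.004):
        s=Q[abs(Q[:,0]-x)<.002]; ed.append((x,s[:,1].max(),s[:,1].min()))
    ed=np.array(ed); print("front fit",np.polyfit(ed[:,0]-.593,ed[:,1],1).round(4),"back",np.polyfit(ed[:,0]-.593,ed[:,2],1).round(4))
    ed=[]
    for y in np.arange(-.008,.045,.004):
        s=Q[abs(Q[:,1]-y)<.002]; ed.append((y,s[:,0].max(),s[:,0].min()))
    ed=np.array(ed); print("right fit",np.polyfit(ed[:,0]-.02,ed[:,1],1).round(4),"left",np.polyfit(ed[:,0]-.02,ed[:,2],1).round(4))
    m=(c["z_map"]>0)&b; W=pts(c,m); W=W[(W[:,2]>.059)&(W[:,2]<.067)&(W[:,0]<.553)]; 
    print("cover",cv2.minAreaRect((W[:,:2]*1e3).astype(np.float32)),W.mean(0).round(4), len(W))
    W=pts(c,m); W=W[(W[:,2]>.094)]; print("mag top",W.mean(0).round(4),W[:,:2].min(0).round(4),W[:,:2].max(0).round(4),cv2.minAreaRect((W[:,:2]*1e3).astype(np.float32)))
E
```

```text
top ((593.4171752929688, 19.796119689941406), (77.76455688476562, 68.47118377685547), 0.12661391496658325)
bounds [[0.5557, -0.0137, 0.0256], [0.6314, 0.0532, 0.0569]]
front fit [0.0107 0.0529] back [ 0.017  -0.0136]
right fit [0.0101 0.6314] left [-0.0044  0.5556]
cover ((532.9630737304688, -37.67820358276367), (82.18920135498047, 35.9462890625), 87.85657501220703) [ 0.5326 -0.037   0.0624] 900
mag top [ 0.5912 -0.031   0.0983] [ 0.5495 -0.0461] [ 0.6354 -0.0149] ((592.445068359375, -30.488971710205078), (86.02998352050781, 31.04018783569336), 0.15791277587413788)
side ((593.6578369140625, 20.822189331054688), (70.33452606201172, 75.99590301513672), 89.97369384765625)
bounds [[0.5565, -0.0135, 0.0266], [0.6309, 0.0553, 0.0586]]
front fit [0.0025 0.0555] back [ 0.0028 -0.0135]
right fit [-0.0045  0.6311] left [-0.004   0.5562]
cover ((534.3140258789062, -33.99220275878906), (85.23831939697266, 37.06841278076172), 89.8207015991211) [ 0.5335 -0.0304  0.0632] 554
mag top [0.5361 0.1043 0.1473] [ 0.4458 -0.0455] [0.6365 0.2599] ((544.974609375, 101.98638153076172), (90.6985092163086, 337.20977783203125), 20.318525314331055)
```

View pics/topz.png

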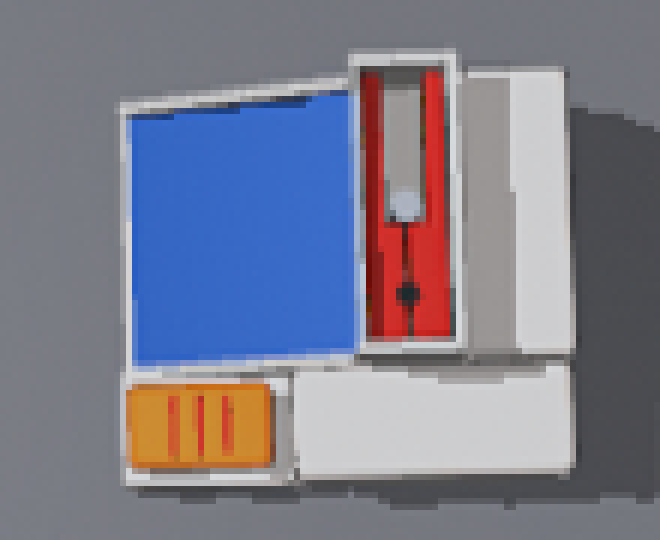

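View pics/sidez.png

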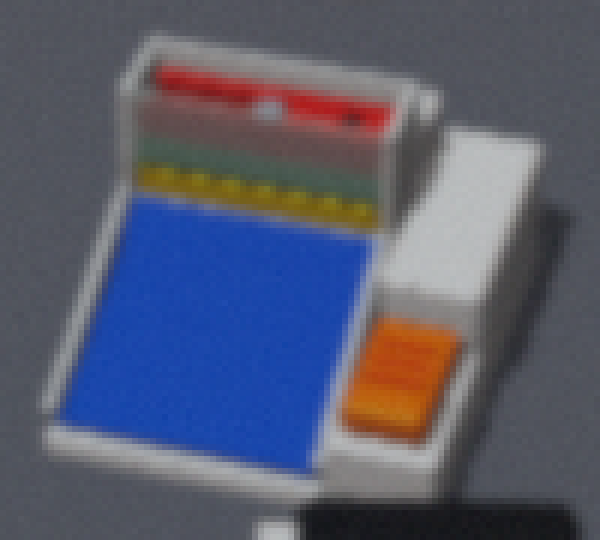

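>>> move_arm([
  {"hand":44.5,"wz":-8.5},
  {"hand":44.5,"wz":-8.5},
  {"hand":44.5,"wz":-8.5},
  {"hand":44.5,"wz":-8.5},
  {"hand":44.5,"wz":-8.5},
  {"hand":44.5,"wz":-8.5},
  {"hand":44.5,"wz":-8.5},
  {"hand":44.5,"wz":-8.5},
  {"hand":44.5,"wz":-3.5},
  {"hand":44.5},
])

```text
schema error: expected keys hand, x, y, z, wx, wy, wz
```

>>> move_arm([
  {"hand":44.5,"x":0,"y":0,"z":0,"wx":0,"wy":0,"wz":-8.5},
  {"hand":44.5,"x":0,"y":0,"z":0,"wx":0,"wy":0,"wz":-8.5},
  {"hand":44.5,"x":0,"y":0,"z":0,"wx":0,"wy":0,"wz":-8.5},
  {"hand":44.5,"x":0,"y":0,"z":0,"wx":0,"wy":0,"wz":-8.5},
  {"hand":44.5,"x":0,"y":0,"z":0,"wx":0,"wy":0,"wz":-8.5},
  {"hand":44.5,"x":0,"y":0,"z":0,"wx":0,"wy":0,"wz":-8.5},
  {"hand":44.5,"x":0,"y":0,"z":0,"wx":0,"wy":0,"wz":-8.5},
  {"hand":44.5,"x":0,"y":0,"z":0,"wx":0,"wy":0,"wz":-8.5},
  {"hand":44.5,"x":0,"y":0,"z":0,"wx":0,"wy":0,"wz":-3.5},
  {"hand":44.5,"x":0,"y":0,"z":0,"wx":0,"wy":0,"wz":0},
])

```text
time_s: 1.1
position: [0.1982, -0.5923, 0.222]
tcp_rot: [[0.0, 1.0, -0.0], [1.0, -0.0, 0.001], [0.001, -0.0, -1.0]]
force: [0.7, -1.6, 0.4]
opening: 0.513
```

>>> move_arm([
  {"hand":44.5,"x":1,"y":0.58,"z":0,"wx":0,"wy":0,"wz":0},
  {"hand":44.5,"x":1,"y":0.58,"z":0,"wx":0,"wy":0,"wz":0},
  {"hand":44.5,"x":1,"y":0.58,"z":0,"wx":0,"wy":0,"wz":0},
  {"hand":44.5,"x":1,"y":0.58,"z":0,"wx":0,"wy":0,"wz":0},
  {"hand":44.5,"x":1,"y":0.58,"z":0,"wx":0,"wy":0,"wz":0},
  {"hand":44.5,"x":1,"y":0.58,"z":0,"wx":0,"wy":0,"wz":0},
  {"hand":44.5,"x":1,"y":0.58,"z":0,"wx":0,"wy":0,"wz":0},
  {"hand":44.5,"x":1,"y":0.58,"z":0,"wx":0,"wy":0,"wz":0},
  {"hand":44.5,"x":1,"y":0.58,"z":0,"wx":0,"wy":0,"wz":0},
  {"hand":44.5,"x":1,"y":0.58,"z":0,"wx":0,"wy":0,"wz":0},
  {"hand":44.5,"x":1,"y":0.58,"z":0,"wx":0,"wy":0,"wz":0},
  {"hand":44.5,"x":1,"y":0.58,"z":0,"wx":0,"wy":0,"wz":0},
  {"hand":44.5,"x":1,"y":0.58,"z":0,"wx":0,"wy":0,"wz":0},
  {"hand":44.5,"x":1,"y":0.58,"z":0,"wx":0,"wy":0,"wz":0},
  {"hand":44.5,"x":1,"y":0.58,"z":0,"wx":0,"wy":0,"wz":0},
  {"hand":44.5,"x":1,"y":0.58,"z":0,"wx":0,"wy":0,"wz":0},
  {"hand":44.5,"x":1,"y":0.58,"z":0,"wx":0,"wy":0,"wz":0},
  {"hand":44.5,"x":1,"y":0.58,"z":0,"wx":0,"wy":0,"wz":0},
  {"hand":44.5,"x":1,"y":0.58,"z":0,"wx":0,"wy":0,"wz":0},
  {"hand":44.5,"x":0,"y":0,"z":0,"wx":0,"wy":0,"wz":0},
])

```text
time_s: 3.1
position: [0.4748, -0.1152, 0.2225]
tcp_rot: [[-0.002, 1.0, 0.0], [1.0, 0.002, 0.001], [0.001, 0.0, -1.0]]
force: [-0.0, 0.5, -0.1]
opening: 0.511
```

>>> move_arm([
  {"hand":44.5,"x":1,"y":0.6,"z":0,"wx":0,"wy":0,"wz":0},
  {"hand":44.5,"x":1,"y":0.6,"z":0,"wx":0,"wy":0,"wz":0},
  {"hand":44.5,"x":1,"y":0.6,"z":0,"wx":0,"wy":0,"wz":0},
  {"hand":44.5,"x":1,"y":0.6,"z":0,"wx":0,"wy":0,"wz":0},
  {"hand":44.5,"x":1,"y":0.6,"z":0,"wx":0,"wy":0,"wz":0},
  {"hand":44.5,"x":0.88,"y":0.6,"z":0,"wx":0,"wy":0,"wz":0},
  {"hand":44.5,"x":0,"y":0,"z":1,"wx":0,"wy":0,"wz":0},
  {"hand":44.5,"x":0,"y":0,"z":1,"wx":0,"wy":0,"wz":0},
  {"hand":44.5,"x":0,"y":0,"z":1,"wx":0,"wy":0,"wz":0},
  {"hand":44.5,"x":0,"y":0,"z":1,"wx":0,"wy":0,"wz":0},
  {"hand":44.5,"x":0,"y":0,"z":0.8,"wx":0,"wy":0,"wz":0},
  {"hand":44.5,"x":0,"y":0,"z":0.6,"wx":0,"wy":0,"wz":0},
  {"hand":44.5,"x":0,"y":0,"z":0,"wx":0,"wy":0,"wz":0},
  {"hand":44.5,"x":0,"y":0,"z":0,"wx":0,"wy":0,"wz":0},
])

```text
time_s: 4.5
position: [0.5638, 0.0286, 0.0875]
tcp_rot: [[0.001, 1.0, -0.001], [1.0, -0.001, -0.0], [-0.0, -0.001, -1.0]]
force: [1.3, -0.8, 0.0]
opening: 0.509
```

```bash
python3 - <<'E'
from h import *
print(bot.read_state()["position"])
for n in("top","side"):
    c=vision.capture(n); np.save(n+"1.npy",c,allow_pickle=True)
    b=(100,260,220,420) 
    cv2.imwrite(f"pics/{n}1.png",cv2.resize(c["image"][b[0]:b[1],b[2]:b[3],::-1],None,fx=3.7,fy=3.7,interpolation=cv2.INTER_CUBIC))
E
```

```text
[0.56382188 0.02862319 0.08752478]
```

View pics/side1.png

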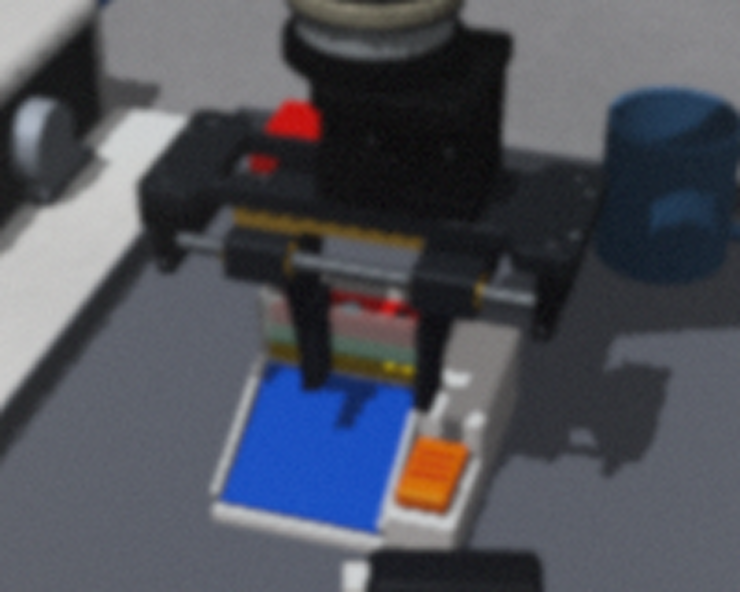

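View pics/top1.png

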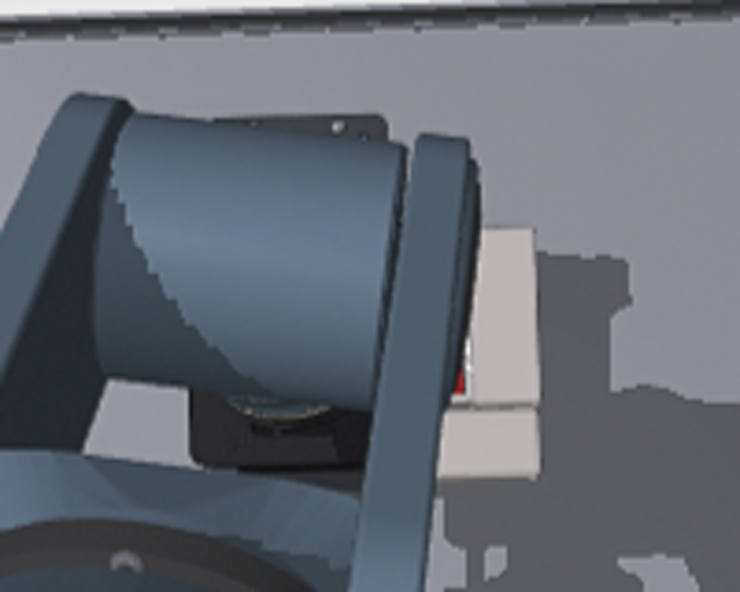

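```bash
python3 - <<'E'
from h import *
c=np.load("side1.npy",allow_pickle=True).item()
T=np.linalg.inv(c["pose"]); K=np.array([[c["fx"],0,c["cx"]],[0,c["fy"],c["cy"]],[0,0,1]])
W=np.array([[.5638+dx,.0286+dy,.0875] for dx in(-.0372,-.0222,.0222,.0372) for dy in(-.0095,.0095)]+[[.5338,.033,.0545]])
C=W@T[:3,:3].T+T[:3,3]
p=cv2.projectPoints(C,np.zeros(3),np.zeros(3),K,np.array([c["k1"],0,0,0,0.]))[0].reshape(-1,2); print(p.round(1).tolist())
b=(190,250,285,365); im=cv2.resize(c["image"][b[0]:b[1],b[2]:b[3],::-1],None,fx=9,fy=9,interpolation=cv2.INTER_CUBIC)
for q in p: cv2.circle(im,tuple(int(v) for v in ((q-[285,190]+.5)*9)),3,(255,0,255),-1)
cv2.imwrite("pics/side1b.png",im)
m=np.zeros((400,640),bool); m[170:206,295:345]=1; m&=(c["image"].max(2)<50)
P=pts(c,m); P=P[(P[:,2]<.11)&(P[:,2]>.08)&(P[:,1]>.0)]
for lo,hi in((.52,.56),(.57,.62)):
    Q=P[(P[:,0]>lo)&(P[:,0]<hi)]; print(len(Q),np.percentile(Q,[5,50,95],axis=0).round(4).tolist())
E
```

```text
[[342.8, 206.1], [339.9, 212.6], [334.4, 204.5], [331.3, 211.0], [309.8, 199.9], [306.4, 206.2], [301.6, 198.4], [298.1, 204.6], [336.1, 225.1]]
32 [[0.5333, 0.0251, 0.0978], [0.5349, 0.0384, 0.1048], [0.541, 0.0411, 0.1096]]
68 [[0.5868, 0.0195, 0.0904], [0.5879, 0.0369, 0.1007], [0.5934, 0.0405, 0.1088]]
```

View pics/side1b.png

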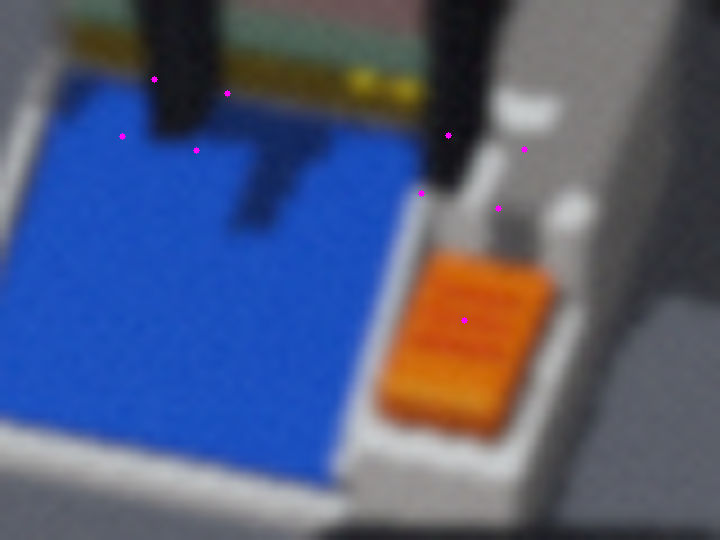

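>>> move_arm([
  {"hand":44.5,"x":0.05,"y":0,"z":0.4,"wx":0,"wy":0,"wz":0},
  {"hand":44.5,"x":0,"y":0,"z":0.4,"wx":0,"wy":0,"wz":0},
  {"hand":44.5,"x":0,"y":0,"z":0.36,"wx":0,"wy":0,"wz":0},
  {"hand":44.5,"x":0,"y":0,"z":0,"wx":0,"wy":0,"wz":0},
  {"hand":44.5,"x":0,"y":0,"z":0,"wx":0,"wy":0,"wz":0},
])

```text
time_s: 5.1
position: [0.5635, 0.0306, 0.058]
tcp_rot: [[-0.0, 1.0, -0.001], [1.0, 0.0, 0.0], [0.0, -0.001, -1.0]]
force: [-0.3, 0.0, 0.8]
opening: 0.516
```

```bash
python3 - <<'E'
from h import *
s=bot.read_state();print(s["position"],s["force"])
c=vision.capture("side"); b=(170,250,270,370)
cv2.imwrite(f"pics/side2.png",cv2.resize(c["image"][b[0]:b[1],b[2]:b[3],::-1],None,fx=7,fy=7,interpolation=cv2.INTER_CUBIC))
E
```

```text
[0.56349361 0.03062819 0.05797933] [-0.30267617  0.01493648  0.7692289 ]
```

View pics/side2.png

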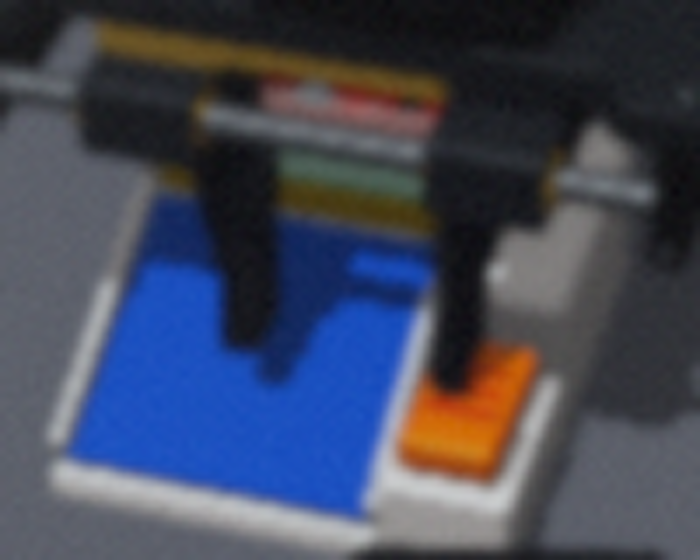

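>>> move_arm([
  {"hand":51,"x":0,"y":0,"z":0,"wx":0,"wy":0,"wz":0},
  {"hand":51,"x":0,"y":0,"z":0,"wx":0,"wy":0,"wz":0},
  {"hand":51,"x":0,"y":0,"z":0,"wx":0,"wy":0,"wz":0},
  {"hand":51,"x":0,"y":0,"z":0.1,"wx":0,"wy":0,"wz":0},
  {"hand":51,"x":0,"y":0,"z":0,"wx":0,"wy":0,"wz":0},
])

```text
time_s: 5.65
position: [0.5637, 0.0306, 0.0559]
tcp_rot: [[0.0, 1.0, -0.0], [1.0, -0.0, 0.0], [0.0, -0.0, -1.0]]
force: [-0.5, 0.1, 0.2]
opening: 0.583
```

```bash
python3 - <<'E'
from h import *
s=bot.read_state();print(s["position"],s["force"])
c=vision.capture("side"); b=(170,250,270,370)
cv2.imwrite(f"pics/side3.png",cv2.resize(c["image"][b[0]:b[1],b[2]:b[3],::-1],None,fx=7,fy=7,interpolation=cv2.INTER_CUBIC))
E
```

```text
[0.56366789 0.03055334 0.05586857] [-0.53790171  0.13029691  0.17157596]
```

View pics/side3.png

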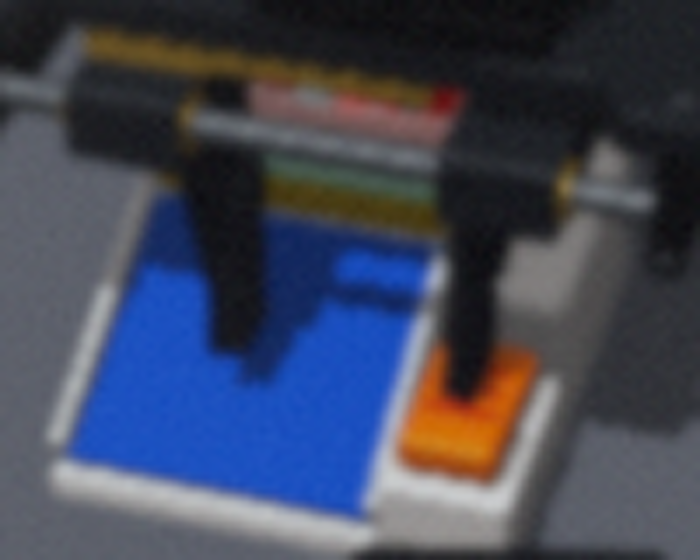

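>>> move_arm([
  {"hand":51,"x":0,"y":0,"z":0.08,"wx":0,"wy":0,"wz":0},
  {"hand":51,"x":0,"y":0,"z":0.08,"wx":0,"wy":0,"wz":0},
  {"hand":51,"x":0,"y":0,"z":0.08,"wx":0,"wy":0,"wz":0},
  {"hand":51,"x":0,"y":0,"z":0.08,"wx":0,"wy":0,"wz":0},
  {"hand":51,"x":0,"y":0,"z":0.08,"wx":0,"wy":0,"wz":0},
  {"hand":51,"x":0,"y":0,"z":0.05,"wx":0,"wy":0,"wz":0},
  {"hand":51,"x":0,"y":0,"z":0,"wx":0,"wy":0,"wz":0},
  {"hand":51,"x":0,"y":0,"z":0,"wx":0,"wy":0,"wz":0},
])

```text
time_s: 6.5
position: [0.564, 0.0305, 0.0449]
tcp_rot: [[0.0, 1.0, 0.0], [1.0, -0.0, -0.0], [-0.0, 0.0, -1.0]]
force: [-0.5, 0.8, 3.7]
opening: 0.587
```

```bash
python3 - <<'E'
from h import *
s=bot.read_state();print(s["position"],s["force"])
c=vision.capture("side"); np.save("side4.npy",c,allow_pickle=True); b=(170,250,270,370)
cv2.imwrite(f"pics/side4.png",cv2.resize(c["image"][b[0]:b[1],b[2]:b[3],::-1],None,fx=7,fy=7,interpolation=cv2.INTER_CUBIC))
E
```

```text
[0.56402567 0.03053806 0.04492358] [-0.53599298  0.77741075  3.67867008]
```

View pics/side4.png

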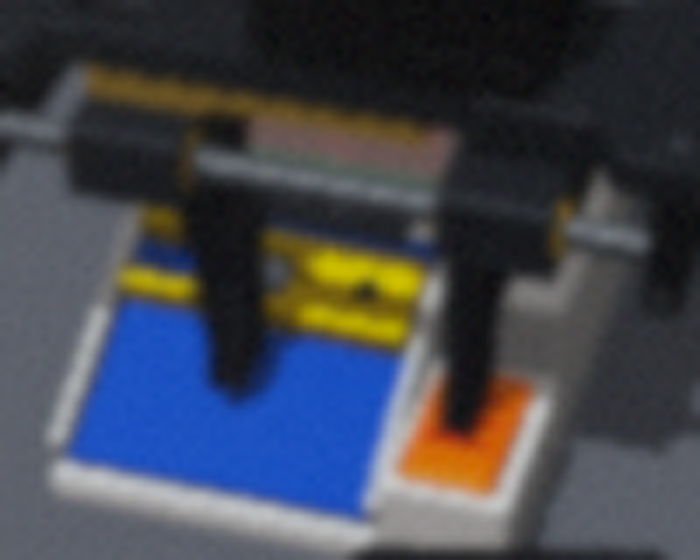

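The yellow peg is out and rests against the ramp finger, with blue ramp visible between it and the slot at (430,245). The force of 3.7 N suggests the key isn't quite bottomed, so I'll press a little further.

>>> move_arm([
  {"hand":51,"x":0,"y":0,"z":0.03,"wx":0,"wy":0,"wz":0},
  {"hand":51,"x":0,"y":0,"z":0.03,"wx":0,"wy":0,"wz":0},
  {"hand":51,"x":0,"y":0,"z":0,"wx":0,"wy":0,"wz":0},
  {"hand":51,"x":0,"y":0,"z":0,"wx":0,"wy":0,"wz":0},
])

```text
time_s: 6.95
position: [0.5641, 0.0305, 0.0448]
tcp_rot: [[-0.0, 1.0, 0.001], [1.0, 0.0, -0.0], [-0.0, 0.001, -1.0]]
force: [-2.2, 1.3, 14.7]
opening: 0.585
```

```bash
python3 - <<'E'
from h import *
for i in range(4):
    s=bot.read_state();print(s["position"].round(4) if hasattr(s["position"],'round') else s["position"],np.round(s["force"],2),np.round(s["moment"],2)); c=vision.capture("side")
E
```

```text
[0.5641 0.0305 0.0448] [-2.23  1.32 14.68] [ 0.06  0.65 -0.02]
[0.564  0.0305 0.0448] [-0.86 -0.45 14.52] [ 0.05  0.62 -0.  ]
[0.564  0.0305 0.0448] [-1.3   0.23 14.15] [0.08 0.61 0.  ]
[0.5641 0.0305 0.0448] [-2.02  0.14 13.59] [ 0.01  0.63 -0.06]
```

```bash
python3 - <<'E'
from h import *
y0=-.0165
for n in("side","top"):
    c=vision.capture(n)
    if n=="top": cv2.imwrite("pics/top5.png",c["image"][:,:,::-1]); continue
    b=(170,250,270,370)
    cv2.imwrite("pics/side5.png",cv2.resize(c["image"][b[0]:b[1],b[2]:b[3],::-1],None,fx=7,fy=7,interpolation=cv2.INTER_CUBIC))
    h=cv2.cvtColor(c["image"],cv2.COLOR_RGB2HSV); m=(h[...,0]>=24)&(h[...,0]<34)&(h[...,1]>150)&(h[...,2]>140); m[:198]=0;m[225:]=0;m[:,:280]=0;m[:,335:]=0
    P=pts(c,m); xd=y0-P[:,1]; zd=P[:,2]-.015; hgt=(zd-.044-.466*xd)*np.cos(np.radians(25))
    print(len(P),"x_d",np.percentile(xd,[3,50,97]).round(4),"height over ramp",np.percentile(hgt,[5,50,95]).round(4))
    Q=P[hgt>.008]; k=np.linalg.lstsq(np.c_[Q[:,:2],np.ones(len(Q))],Q[:,2],rcond=None)[0]; print("top plane",k.round(3))
E
```

```text
131 x_d [-0.0364 -0.0314 -0.0182] height over ramp [0.0095 0.0118 0.0138]
top plane [-0.008 -0.435  0.068]
```

View pics/side5.png

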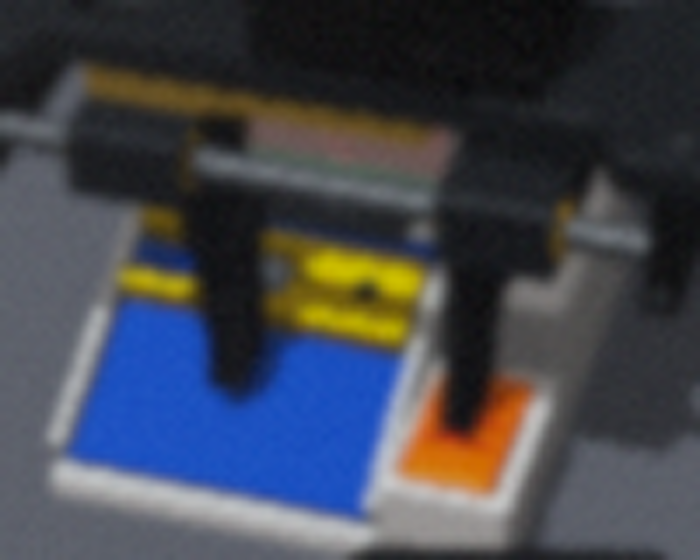

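View pics/top5.png

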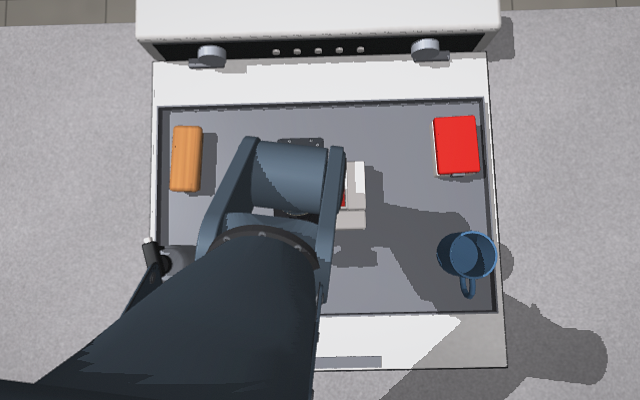

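```bash
python3 -c "
from h import *
print(order.hand_in())"
```

```text
the job is handed in; nothing more can be done
None
```

The yellow peg is out of the dispenser. One finger holds the orange key down and the other traps the peg on the blue ramp. I handed the job in at about 7.3 s on the robot's clock, and no verdict is reported.

**How it was done:** I set the fingers 51 mm apart, with one over the key and the other over the ramp's mid-line. A single press down then pushed the key and put the ramp finger in the peg's path.

**Last checks:**
- **Key:** it sits firmly on its stop. The fingertips are at z = 44.8 mm (44.5 mm expected) with a steady push of about 14 N.
- **Peg:** its top is about 11.8 mm above the ramp (11 mm expected for a flat peg) and slopes like the ramp. It rests against the downhill finger with its rear edge about 10 mm clear of the slot. That 10 mm is worked out from the front edge, because the gripper hides much of the rear edge.
- **Other pegs:** only the yellow one came out. The side view shows red and green still in the magazine.
- **Bystanders:** in the last top view the mug, brush and sewing box are where they were. The arm covers part of the spray bottle; its visible part is where it was.

**Disagreements:** the two cameras differed by up to about 6 mm on the key's position along the ramp direction, so I used a value in between. The fingertips also turned out thinner than I had assumed, so I widened the opening from 44.5 mm to 51 mm before pressing.

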